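Shim the rocking paint balance

ROBOT

A 7-joint arm with a two-finger parallel gripper is mounted at the origin on the work surface. World frame = base frame: x ahead of the robot, y to its left, z up, the work surface at z = 0. Lengths are in mm, angles in rad, forces in N, time in s.
With the tool pointing down it reaches from about 400 to 850 mm from the base axis. Payload 4.5 kg.
Tool frame: the origin (TCP) lies on the front face of the gripper's body, between the roots of the fingers; the fingertips stand 73 mm ahead of it and the grasp point (between the pads) lies ahead of it (env.grasp_offset is the z of the grasp point in the tool frame, in mm); z points along the fingers, y is the line along which they close (so a half turn about z gives the same grasp; the last joint's range is limited). The gripper opens to 85 mm and grips with 20 to 120 N. Pads are 22 mm wide; open, the fingers measure 114 mm over their backs; the gripper's body (76 mm by 85 mm) begins 54 mm behind the grasp point. The pads swing forward as they close: fully open they stand 13 mm farther back than shut.
Start: joints at [-1.228, 0.689, -0.195, 1.565, 0.157, 0.902, -0.215], TCP at [189.927, 595.462, 303.917] pointing down, gripper open.
Joint ranges: [-3.01, 3.01], [-0.46, 2.08], [-1.47, 1.51], [0.13, 2.56], [-1, 4.14], [0.04, 2.09], [-2.66, 2.66]. Speed limits (rad/s): [2.57, 2.57, 3.14, 3.14, 3.14, 3.14, 3.14].

INTERFACE

Orientations are given as a rotation vector (axis times angle).
In Python, from bench import env, imaging gives the robot as it stands.
- The arm moves only by the tool jog_arm, never from a script. Its argument "motion" is a list of rows, each an object of numbers: "rx", "ry", "rz": the turn, a rotation vector about the tool's x, y, z scaled (see below); "dx", "dy", "dz": the shift along the tool's x, y, z scaled (see below); "fingers": the opening, from -1 (shut) to 1 (fully open). A call has 1 to 12 rows; each row shifts and turns the commanded pose from where the row before left it, along the tool's axes as they then stand; what a row does not reach is not made up. The controller multiplies each number of a shift by 30 cm and each number of a turn by 360 degrees. A row lasts 1/12 s, in which the tool goes at most 41.7 mm and 7.16 degrees, less where a joint would pass 70% of its speed; a pose out of reach is approached as far as the arm can. A call with a number of a shift or a turn outside -1 to 1 is refused whole. A call with a gripper value outside its range is refused whole. The fingers move at their own pace and stop on an object; "newtons" is the grip in N (left out, the last holds). Time passes only in rows, so rows that do not move let the fingers close. It gives the time, the measured TCP pose, the force, the opening and the grip force at its end, in the units of the state.
- env.read_state(): the state, without advancing time (a new reading comes with each control period).
- imaging.read_camera(name): name is "scene" or "top" or "wrist"; returns the picture (400x640x3 uint8, blue, green, red); there is no depth.
- imaging.camera_model(name): a dict with "K" (3x3 intrinsics, pixels), "k1" (the pictures are not rectified: a ray, as slopes to the right and down, at radius r is drawn at 1 + k1 r^2 times it, then the intrinsics apply), "eye" and "rotation" of the camera in the world. Camera axes: x right, y down, z forward; pixel columns grow to the right and rows downward; lengths in mm; the calibration is good to about 2 mm. A picture is of the moment at which its call begins: read the wrist's pose just before it. camera_model takes no time and is no camera call; for the wrist camera it gives the pose at the moment of the call.
- env.close_job(): hands the job in; it is judged then, once.
Trained networks look in the newest picture that a camera, given by its name, has taken for a name from the list of things; names that differ only in an ending like _2 or _b are one class to them, and where a whole thing is asked for, a point or a joint stands for the part that bears it (a point fixed in the world has none). Each returns a list of dicts, best first, with "confidence" (0 to 1); they miss things now and then, are a little off and sometimes report something else, mostly with a low value. They report only what shows in the picture. A call takes as long as a camera call. They do not tell look-alikes from the thing itself.
- imaging.recognise(name, camera): "point" ([row, column] in pixels, amid what is visible of it).
- imaging.masks_of(name, camera): "mask" (400x640 bool, what is visible of it) and "point" ([row, column] in pixels, amid what is visible of it).
The state is a dict: "clock": time; "q": joint angles; "joint_vel": joint speeds; "joint_efforts": joint torques, N m; "position": TCP position; "ee_rot": TCP orientation; "force": force on the tool from outside, world axes, zero at the start; "moment": the same for the moment, N m; "width": opening from 0.0 (shut) to 1.0 (fully open); "gripper_force": force on a finger pad.
Only numpy, scipy, OpenCV 4.12 (cv2) and the standard library are available. Lean on these libraries where they do the work, as an engineer would, in place of code of your own. Each camera call takes 0.05 s, during which the arm holds its last target. There are 200 camera calls.

TASK

The paint-mixing balance rocks because the foot at its yellow-topped corner is too short. Push the orange wedge shim along the bench, thin end first, under that foot until it is snug, then press down firmly on the yellow top to check that the corner no longer gives. Only push and press: do not pick up the shim or the balance, do not shove the balance out of place or jack it out of level, and leave the other things on the bench alone.

Things in the scene. Friction and masses are not known exactly. Their poses are not given: they have to be found in the camera images.
- scale: White 4 kg bench balance, loose on the bench, steel pan, grey display strip. Origin: centre of its underside at bench level; +y to the display; +x the way the shim should travel (the shim starts on the -x side, ahead of the short foot). Housing 160 x 160 mm, 28 to 72 mm up; pan top 85 mm up. Feet at x, y = +-105 mm, the short one at (-105, -105); their arms' undersides 40 mm up.
- short_foot: Short brass foot of the balance, 24 mm wide, hemispherical end. Origin: its lowest point, 12 mm above the bench while the balance is level. The balance stands level on the other three feet (black rubber, 30 mm wide); sliding it takes some 15 N or more.
- press_pad: Yellow round top of the corner column straight above the short foot, 40 mm wide, 8 mm higher than the housing (the other columns have black tops). Origin: centre of its upper face, 80 mm above the bench. Unshimmed, about 3 N down on it tips this corner down 12 mm; shimmed, it stands firm.
- shim: Orange plastic wedge, 100 g, loose, 100 mm long, 60 mm wide. Origin: centre of its flat underside. +x points to the thin end (2 mm thick, at x = +50 mm); the thick end is an upright face 60 mm wide, 22 mm high at x = -50 mm. Sliding it freely takes under 1.5 N; once it bears on the foot the push rises within a few mm, and 5 to 10 N wedges it firmly. Let go, it stays.
- shim_slope (a point): Centre of the shim's evenly rising upper face, 12 mm above the bench when the shim lies flat: snug when about under the short foot.
- tape_roll: Bystander: roll of blue masking tape lying flat, 100 mm wide, 24 mm high. Origin at the centre of its underside.
- paint_jar: Bystander: small paint jar with a red label and white lid, 54 mm wide, 62 mm high, standing. Origin at the centre of its underside.
- spatula: Bystander: filler spatula, 200 mm long, lying flat. Origin at the middle of its length, on the bench; the x axis runs along it.
There are look-alikes about, which are no part of the job. There is more than one size of the shim; the one meant has the size given above.

How it is judged:
By the outcome, as a careful person would: the job done as asked, in the order asked, and still so for the second after the job is handed in, with the robot touching nothing.
It also fails if it takes over 54 s, if anything falls off the work surface, if the arm or the gripper's body presses on something with over 40 N, if the wrist force passes 120 N, or if a joint passes its speed limit or range.

## Working session

There is one attempt and no reset: what is moved stays moved. The work goes in short steps, Python scripts to look and compute and a tool call to move; the robot and the scene stay as the last step left them, time stands still between calls to the robot, and variables do not carry over. Pictures are saved under pics/ and viewed, at most 13 in all, crops included, and the job is handed in when it is done.

Besides the shell and the picture viewer there is one more tool, called as name([rows], argument=value, ...), one row to a line, values as JSON. jog_arm: Moves the arm, as the interface text tells. Shifts and turns lie within -1 to 1; 1 stands for 30 cm of shift or 360 degrees of turn. Its arguments: {"type":"object","properties":{"motion":{"type":"array","items":{"type":"object","properties":{"rx":{"type":"number","minimum":-1,"maximum":1},"ry":{"type":"number","minimum":-1,"maximum":1},"rz":{"type":"number","minimum":-1,"maximum":1},"dx":{"type":"number","minimum":-1,"maximum":1},"dy":{"type":"number","minimum":-1,"maximum":1},"dz":{"type":"number","minimum":-1,"maximum":1},"fingers":{"type":"number"}}}},"newtons":{"type":"number"}},"required":["motion"]}

```bash
ls; mkdir -p pics; cat > h.py <<'E'
import numpy as np, cv2
from bench import env, imaging
def ray(cam,rc):
    m=imaging.camera_model(cam);K=np.array(m["K"]);k=m["k1"]
    p=np.array([(rc[1]-K[0,2])/K[0,0],(rc[0]-K[1,2])/K[1,1]]);u=p.copy()
    for _ in range(30): u=p/(1+k*(u@u))
    return np.array(m["eye"],float),np.array(m["rotation"])@np.array([u[0],u[1],1.])
def at(cam,rc,z):
    e,d=ray(cam,rc);return e+d*(z-e[2])/d[2]
def proj(cam,P):
    m=imaging.camera_model(cam);K=np.array(m["K"])
    c=np.array(m["rotation"]).T@(np.array(P,float)-np.array(m["eye"]));u=c[:2]/c[2];u=u*(1+m["k1"]*(u@u))
    return np.array([K[1,1]*u[1]+K[1,2],K[0,0]*u[0]+K[0,2]])
E
python3 - <<'E'
from h import *
a=imaging.read_camera("top");cv2.imwrite("pics/top.png",a)
for n in ["scale","press_pad","short_foot","shim","shim_slope","tape_roll","paint_jar","spatula"]:
    for d in imaging.recognise(n,"top"): print(n,round(d["confidence"],2),np.round(d["point"]),np.round(at("top",d["point"],80 if n=="press_pad" else 10)))
s=imaging.read_camera("scene");cv2.imwrite("pics/scene.png",s)
for n in ["press_pad","shim","scale"]:
    for d in imaging.recognise(n,"scene"): print("scene",n,round(d["confidence"],2),np.round(d["point"]),np.round(at("scene",d["point"],80 if n=="press_pad" else 10)))
s=env.read_state();print(s["clock"],s["position"],s["ee_rot"],s["width"],env.grasp_offset)
E
```

```text
picsTraceback (most recent call last):
  File "<stdin>", line 4, in <module>
  File "h.py", line 9, in at
    e,d=ray(cam,rc);return e+d*(z-e[2])/d[2]
                                        ~^^^
IndexError: invalid index to scalar variable.
```

```bash
sed -i 's/np.array(m\["rotation"\])/rot(m["rotation"])/; 2a def rot(r): return cv2.Rodrigues(np.array(r,float))[0]' h.py; cat > a.py <<'E'
from h import *
a=imaging.read_camera("top");cv2.imwrite("pics/top.png",a)
print(imaging.camera_model("top"))
for n in ["scale","press_pad","short_foot","shim","shim_slope","tape_roll","paint_jar","spatula"]:
    for d in imaging.recognise(n,"top"): print(n,round(d["confidence"],2),np.round(d["point"]),np.round(at("top",d["point"],80 if n=="press_pad" else 10)))
s=imaging.read_camera("scene");cv2.imwrite("pics/scene.png",s)
for n in ["press_pad","shim","scale"]:
    for d in imaging.recognise(n,"scene"): print("scene",n,round(d["confidence"],2),np.round(d["point"]),np.round(at("scene",d["point"],80 if n=="press_pad" else 10)))
s=env.read_state();print(s["clock"],s["position"],s["ee_rot"],s["width"],env.grasp_offset)
E
python3 a.py
```

```text
{'K': array([[443.62073226,   0.        , 316.95660123],
       [  0.        , 443.62073226, 194.95978268],
       [  0.        ,   0.        ,   1.        ]]), 'k1': 0.008910192690505088, 'eye': array([ 346.52938945,  -80.88946544, 1238.48554898]), 'rotation': array([-2.12761613,  2.12990616, -0.15716524])}
scale 0.73 [224. 232.] [467. 175.  10.]
press_pad 0.74 [187. 312.] [560. -49.  80.]
press_pad 0.45 [176. 276.] [590.  48.  80.]
shim 0.92 [152. 287.] [673.  25.  10.]
shim 0.67 [147. 337.] [ 687. -119.   10.]
shim 0.64 [182. 311.] [587. -44.  10.]
shim_slope 0.96 [185. 313.] [577. -50.  10.]
shim_slope 0.82 [146. 337.] [ 692. -119.   10.]
shim_slope 0.54 [148. 284.] [685.  35.  10.]
tape_roll 0.58 [288. 423.] [ 295. -349.   10.]
paint_jar 0.53 [116. 312.] [782. -47.  10.]
spatula 0.91 [136. 215.] [722. 233.  10.]
scene press_pad 0.55 [184. 348.] [582.  49.  80.]
scene shim 0.8 [223. 326.] [576. -66.  10.]
scene shim 0.75 [217. 374.] [682.  29.  10.]
scene shim 0.55 [251. 352.] [ 692. -125.   10.]
scene scale 0.61 [165. 337.] [452. 210.  10.]
0.75 [189.92814176 595.46915007 303.94037542] [4.83026306e-01 3.10419006e+00 1.61833092e-04] 0.9954724508134595 53.900000000000006
```

View pics/top.png

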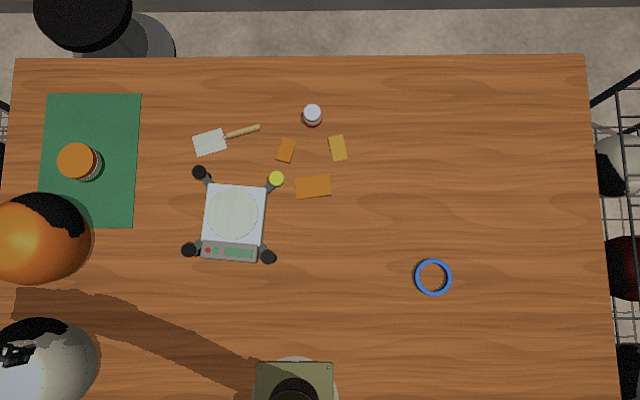

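View pics/scene.png

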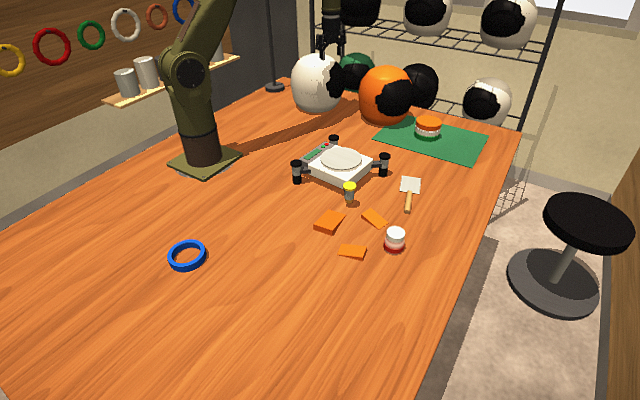

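Candidates for the shim (top image): (185,313), about 36x22 px, which is roughly 100x60 mm; (150,287), smaller orange; (147,337), smaller and yellowish. The first fits the given size. Next I measure it and check it in one crop.

```bash
cat > b.py <<'E'
from h import *
a=cv2.imread("pics/top.png");h=cv2.cvtColor(a,cv2.COLOR_BGR2HSV)
def comp(m):
    n,l,st,c=cv2.connectedComponentsWithStats(m.astype(np.uint8));return [(st[i,4],c[i][::-1],l==i) for i in range(1,n) if st[i,4]>60]
roi=np.zeros(a.shape[:2],bool);roi[120:280,170:370]=1
print("hsv",h[187,313],h[150,287],h[140,337],h[178,276],h[172,199])
for A,c,m in comp(roi&(abs(h[...,0].astype(int)-30)<5)&(h[...,1]>180)): print("yellow",A,c,at("top",c,80))
for A,c,m in comp(roi&(h[...,2]<60)): print("black",A,c,at("top",c,72))
for n,z in (("shim",10),):
  for d in imaging.masks_of(n,"top"):
    m=d["mask"];ys,xs=np.nonzero(m)
    P=np.array([at("top",(y,x),z)[:2] for y,x in zip(ys,xs)],np.float32)
    print(n,round(d["confidence"],2),m.sum(),cv2.minAreaRect(P))
s=cv2.imread("pics/scene.png")
c1=cv2.resize(a[120:280,180:360],None,fx=3,fy=3,interpolation=3)[:480];c2=cv2.resize(s[125:265,285:415],None,fx=3.43,fy=3.43,interpolation=3)[:480]
b=np.hstack([c1,c2[:, :]]) if c1.shape[0]==c2.shape[0] else None
b=np.hstack([cv2.resize(c1,(400,355)),cv2.resize(c2,(400,430))[:355]]);cv2.imwrite("pics/crop.png",b)
E
python3 b.py
```

```text
hsv [ 16 182 170] [ 16 192 169] [ 20 150 173] [ 32 145 180] [15 15 35]
black 161 [172.14906832 199.63975155] [602.12220227 254.62790023  72.        ]
black 187 [250.01069519 189.71657754] [393.50448742 271.62380407  72.        ]
black 167 [256.67664671 267.91616766] [376.06219097  65.97229869  72.        ]
shim 0.9 374 ((681.1607055664062, 30.443119049072266), (44.65336608886719, 72.05030059814453), 72.80712890625)
shim 0.54 398 ((686.9205322265625, -118.02653503417969), (77.6618881225586, 44.941165924072266), 14.24700927734375)
```

View pics/crop.png

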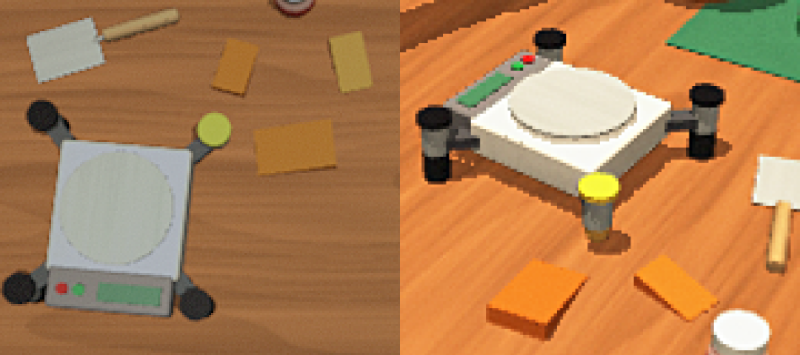

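The crop shows the big wedge, with its thick face turned away from the balance and its thin end towards the yellow corner. The other two wedges are clearly smaller, so (185,313) is the one.

```bash
cat >> h.py <<'E'
def tool(s=None):
    s=s or env.read_state();return np.array(s["position"],float),rot(s["ee_rot"])
def goal(pushdir,tilt):
    """tool down, y perpendicular to push; tilt>0: body leans back (tip leads along pushdir)"""
    d=np.r_[pushdir,0]/np.linalg.norm(pushdir);z=np.array([0,0,-1.])*np.cos(tilt)+d*np.sin(tilt)
    y=np.cross([0,0,1.],d);x=np.cross(y,z);return np.c_[x,y,z]
def delta(P,R,s=None):
    """total move in tool axes & units, and yaw etc."""
    p,R0=tool(s);best=None
    for f in (1,-1):
        Rg=R@np.diag([f,f,1.]);r=cv2.Rodrigues(R0.T@Rg)[0].ravel()
        if best is None or np.linalg.norm(r)<np.linalg.norm(best): best=r
    return np.round(R0.T@(np.array(P)-p)/300,4),np.round(np.array(best)/2/np.pi,4)
E
python3 - <<'E'
from h import *
a=cv2.imread("pics/top.png");h=cv2.cvtColor(a,cv2.COLOR_BGR2HSV)
m=np.zeros(a.shape[:2],np.uint8);m[160:200,260:292]=1
m&=((abs(h[...,0].astype(int)-31)<5)&(h[...,1]>120)).astype(np.uint8)
ys,xs=np.nonzero(m);print("yellow",len(ys),at("top",(ys.mean(),xs.mean()),80))
for d in imaging.masks_of("shim_slope","top"):
    ys,xs=np.nonzero(d["mask"]);P=np.array([at("top",(y,x),12)[:2] for y,x in zip(ys,xs)],np.float32);print(round(d["confidence"],2),len(ys),cv2.minAreaRect(P),P.mean(0))
u=np.array([.083,.9965]);print(delta([575,-140,290],goal(u,0)),tool()[1].round(2))
E
```

```text
yellow 182 [583.47825779  47.45730788  80.        ]
0.82 724 ((574.6471557617188, -46.3776969909668), (61.20362091064453, 99.05487060546875), 5.649404048919678) [574.5534   -45.789677]
0.78 400 ((687.9104614257812, -118.86735534667969), (77.59680938720703, 45.679710388183594), 11.912664413452148) [ 687.538   -118.45549]
0.72 361 ((680.9530029296875, 29.14230728149414), (44.505916595458984, 71.68785858154297), 72.4990234375) [680.55725   29.121338]
0.44 556 ((324.0774841308594, -375.7280578613281), (100.00575256347656, 98.79598999023438), 43.744930267333984) [ 323.96573 -377.2001 ]
(array([-1.9679, -1.9456,  0.0462]), array([ 0.    , -0.    ,  0.2141])) [[-0.95  0.3  -0.  ]
 [ 0.3   0.95  0.  ]
 [ 0.    0.   -1.  ]]
```

jog_arm([
  {"dx":-0.09,"dy":-0.09,"fingers":-0.3},
  {"dx":-0.09,"dy":-0.09},
  {"dx":-0.09,"dy":-0.09},
  {"dx":-0.09,"dy":-0.09},
  {"dx":-0.09,"dy":-0.09},
  {"dx":-0.09,"dy":-0.09},
  {"dx":-0.09,"dy":-0.09},
  {"dx":-0.09,"dy":-0.09},
  {"dx":-0.09,"dy":-0.09},
  {"dx":-0.09,"dy":-0.09},
  {"dx":-0.09,"dy":-0.09},
  {"dx":-0.09,"dy":-0.09},
])

```text
invalid input at $.motion[0]: expected keys rx, ry, rz, dx, dy, dz, fingers
```

jog_arm([
  {"dx":-0.09,"dy":-0.09},
  {"dx":-0.09,"dy":-0.09},
  {"dx":-0.09,"dy":-0.09},
  {"dx":-0.09,"dy":-0.09},
  {"dx":-0.09,"dy":-0.09},
  {"dx":-0.09,"dy":-0.09},
  {"dx":-0.09,"dy":-0.09},
  {"dx":-0.09,"dy":-0.09},
  {"dx":-0.09,"dy":-0.09},
  {"dx":-0.09,"dy":-0.09},
])

```text
invalid input at $.motion[0]: expected keys rx, ry, rz, dx, dy, dz, fingers
```

jog_arm([
  {"rz":0.0195},
  {"rz":0.0195},
  {"rz":0.0195},
  {"rz":0.0195},
  {"rz":0.0195},
  {"rz":0.0195},
  {"rz":0.0195},
  {"rz":0.0195},
  {"rz":0.0195},
  {"rz":0.0195},
  {"rz":0.0195},
  {},
])

```text
invalid input at $.motion[0]: expected keys rx, ry, rz, dx, dy, dz, fingers
```

```bash
python3 - <<'E'
from h import *
s=env.read_state();print(s["clock"],s["position"],s["force"],s["width"]);print(tool(s)[1].round(3))
m=imaging.camera_model("wrist");print(m["eye"],rot(m["rotation"]).round(2))
cv2.imwrite("pics/w1.png",imaging.read_camera("wrist"))
for n,z in(("shim_slope",12),("press_pad",80)):
  for d in imaging.masks_of(n,"wrist"):
    ys,xs=np.nonzero(d["mask"]);P=np.array([at("wrist",(y,x),z)[:2] for y,x in zip(ys,xs)],np.float32);print(n,round(d["confidence"],2),len(ys),d["point"],cv2.minAreaRect(P),P.mean(0))
E
```

```text
0.85 [189.8776477  595.47019242 303.92864401] [ 0.37418923  0.69873562 -0.24184258] 0.9974791041599549
[[-0.953  0.304 -0.   ]
 [ 0.304  0.953  0.   ]
 [ 0.     0.    -1.   ]]
[122.14011828 616.75600836 375.07594651] [[ 0.3   0.92  0.26]
 [ 0.95 -0.29 -0.08]
 [-0.    0.28 -0.96]]
```

View pics/w1.png

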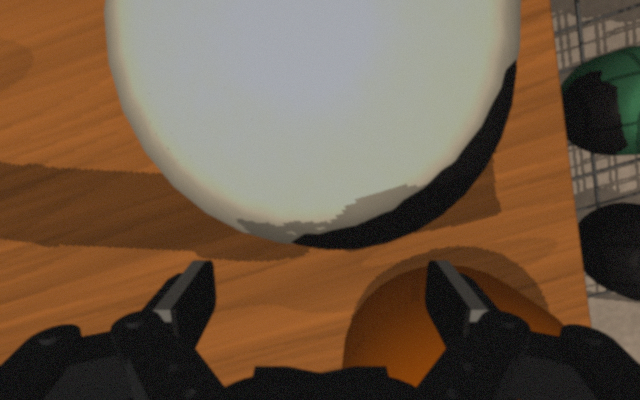

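Every row needs all the keys, so nothing moved. The wrist view shows balls under the gripper: a white one at (320,100) and an orange one at (450,340). I'll rise a little first.

jog_arm([
  {"dx":0,"dy":0,"dz":-0.12,"rx":0,"ry":0,"rz":0,"fingers":-0.3},
  {"dx":-0.09,"dy":-0.09,"dz":0,"rx":0,"ry":0,"rz":0,"fingers":-0.3},
  {"dx":-0.09,"dy":-0.09,"dz":0,"rx":0,"ry":0,"rz":0,"fingers":-0.3},
  {"dx":-0.09,"dy":-0.09,"dz":0,"rx":0,"ry":0,"rz":0,"fingers":-0.3},
  {"dx":-0.09,"dy":-0.09,"dz":0,"rx":0,"ry":0,"rz":0,"fingers":-0.3},
  {"dx":-0.09,"dy":-0.09,"dz":0,"rx":0,"ry":0,"rz":0,"fingers":-0.3},
  {"dx":-0.09,"dy":-0.09,"dz":0,"rx":0,"ry":0,"rz":0,"fingers":-0.3},
  {"dx":-0.09,"dy":-0.09,"dz":0,"rx":0,"ry":0,"rz":0,"fingers":-0.3},
  {"dx":-0.09,"dy":-0.09,"dz":0,"rx":0,"ry":0,"rz":0,"fingers":-0.3},
  {"dx":-0.09,"dy":-0.09,"dz":0,"rx":0,"ry":0,"rz":0,"fingers":-0.3},
  {"dx":-0.09,"dy":-0.09,"dz":0,"rx":0,"ry":0,"rz":0,"fingers":-0.3},
  {"dx":-0.09,"dy":-0.09,"dz":0,"rx":0,"ry":0,"rz":0,"fingers":-0.3},
])

```text
clock: 2.0
position: [383.2, 220.6, 340.2]
ee_rot: [0.482, 3.104, 0.001]
force: [1.6, -0.1, -0.2]
width: 0.348
gripper_force: 0.0
```

jog_arm([
  {"dx":-0.09,"dy":-0.09,"dz":0,"rx":0,"ry":0,"rz":0,"fingers":-0.3},
  {"dx":-0.09,"dy":-0.09,"dz":0,"rx":0,"ry":0,"rz":0,"fingers":-0.3},
  {"dx":-0.09,"dy":-0.09,"dz":0,"rx":0,"ry":0,"rz":0,"fingers":-0.3},
  {"dx":-0.09,"dy":-0.09,"dz":0,"rx":0,"ry":0,"rz":0,"fingers":-0.3},
  {"dx":-0.09,"dy":-0.09,"dz":0,"rx":0,"ry":0,"rz":0,"fingers":-0.3},
  {"dx":-0.09,"dy":-0.09,"dz":0,"rx":0,"ry":0,"rz":0,"fingers":-0.3},
  {"dx":-0.09,"dy":-0.09,"dz":0,"rx":0,"ry":0,"rz":0,"fingers":-0.3},
  {"dx":-0.09,"dy":-0.09,"dz":0,"rx":0,"ry":0,"rz":0,"fingers":-0.3},
  {"dx":-0.09,"dy":-0.09,"dz":0,"rx":0,"ry":0,"rz":0,"fingers":-0.3},
  {"dx":-0.09,"dy":-0.09,"dz":0,"rx":0,"ry":0,"rz":0,"fingers":-0.3},
  {"dx":-0.09,"dy":-0.07,"dz":0.04,"rx":0,"ry":0,"rz":0,"fingers":-0.3},
])

```text
clock: 2.92
position: [578.5, -148.8, 329.9]
ee_rot: [0.486, 3.099, -0.002]
force: [1.2, 0.1, 0.9]
width: 0.348
gripper_force: 0.0
```

jog_arm([
  {"dx":0,"dy":0,"dz":0,"rx":0,"ry":0,"rz":0.0195,"fingers":-0.3},
  {"dx":0,"dy":0,"dz":0,"rx":0,"ry":0,"rz":0.0195,"fingers":-0.3},
  {"dx":0,"dy":0,"dz":0,"rx":0,"ry":0,"rz":0.0195,"fingers":-0.3},
  {"dx":0,"dy":0,"dz":0,"rx":0,"ry":0,"rz":0.0195,"fingers":-0.3},
  {"dx":0,"dy":0,"dz":0,"rx":0,"ry":0,"rz":0.0195,"fingers":-0.3},
  {"dx":0,"dy":0,"dz":0,"rx":0,"ry":0,"rz":0.0195,"fingers":-0.3},
  {"dx":0,"dy":0,"dz":0,"rx":0,"ry":0,"rz":0.0195,"fingers":-0.3},
  {"dx":0,"dy":0,"dz":0,"rx":0,"ry":0,"rz":0.0195,"fingers":-0.3},
  {"dx":0,"dy":0,"dz":0,"rx":0,"ry":0,"rz":0.0195,"fingers":-0.3},
  {"dx":0,"dy":0,"dz":0,"rx":0,"ry":0,"rz":0.0195,"fingers":-0.3},
  {"dx":0,"dy":0,"dz":0,"rx":0,"ry":0,"rz":0,"fingers":-0.3},
])

```text
clock: 3.83
position: [577.2, -144.9, 327.9]
ee_rot: [2.183, 2.259, -0.0]
force: [-0.4, 0.5, 0.1]
width: 0.349
gripper_force: 0.0
```

```bash
cat > w.py <<'E'
from h import *
import sys
s=env.read_state();print(s["clock"],s["position"],s["force"],s["width"]);print(tool(s)[1].round(3))
cv2.imwrite(sys.argv[1],imaging.read_camera("wrist"))
for n,z in(("shim_slope",12),("press_pad",80)):
  for d in imaging.masks_of(n,"wrist"):
    ys,xs=np.nonzero(d["mask"]);P=np.array([at("wrist",(y,x),z)[:2] for y,x in zip(ys,xs)],np.float32);print(n,round(d["confidence"],2),len(ys),d["point"],cv2.minAreaRect(P),P.mean(0))
E
python3 w.py pics/w2.png
```

```text
3.8333 [ 577.24527375 -144.93681048  327.8554168 ] [-0.36810967  0.52097058  0.06528672] 0.34891187598099244
[[-0.034  0.999 -0.   ]
 [ 0.999  0.034 -0.   ]
 [-0.    -0.    -1.   ]]Traceback (most recent call last):
  File "w.py", line 7, in <module>
    ys,xs=np.nonzero(d["mask"]);P=np.array([at("wrist",(y,x),z)[:2] for y,x in zip(ys,xs)],np.float32);print(n,round(d["confidence"],2),len(ys),d["point"],cv2.minAreaRect(P),P.mean(0))
                                            ~~^^^^^^^^^^^^^^^^^
  File "h.py", line 10, in at
    e,d=ray(cam,rc);return e+d*(z-e[2])/d[2]
        ~~~^^^^^^^^
  File "h.py", line 5, in ray
    m=imaging.camera_model(cam);K=np.array(m["K"]);k=m["k1"]
ValueError: time passes only in moves, steps and waits
```

View pics/w2.png

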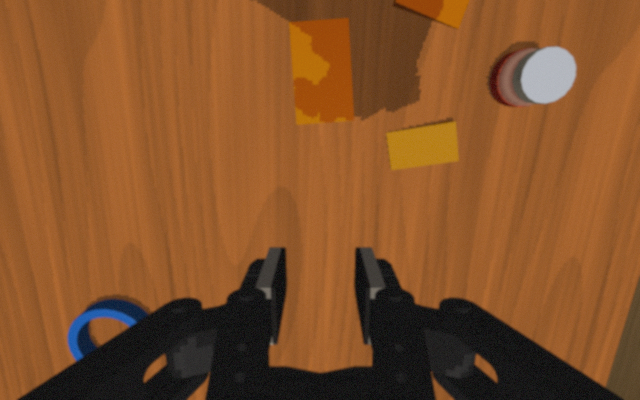

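The wrist view shows the shim with corners near (20,290), (18,348), (121,353), (124,297). The small wedge is at (145,423), the jar at (75,545), and the tape at (330,110).

```bash
sed -i 's/^from bench.*/&\n_c={}\ndef model(c):\n    if c not in _c: _c[c]=imaging.camera_model(c)\n    return _c[c]/; s/m=imaging.camera_model(cam)/m=model(cam)/' h.py
cat > c.py <<'E'
from h import *
TL,TR,BR,BL=[at("wrist",p,z)[:2] for p,z in (((20,290),2),((18,348),2),((121,353),0),((124,297),0))]
print(TL,TR,BR,BL);ax=(TL+TR-BL-BR)/2;lat=(TR+BR-TL-BL)/2
print("len",np.hypot(*ax),"wid",np.hypot(*lat),"yaw",np.degrees(np.arctan2(ax[1],ax[0])),np.degrees(np.arctan2(lat[1],lat[0]))+90,"centre",(TL+TR+BR+BL)/4,"thick mid",(BL+BR)/2)
print(model("wrist")["eye"])
E
python3 c.py
```

```text
[540.02707544   0.76770761] [598.50503864   4.98867406] [610.61522339 -95.95314342] [ 549.24279424 -101.68825934]
len 102.25636028474862 wid 60.1316059206276 yaw 95.98549349119573 94.74870988909076 centre [574.59753293 -47.97125528] thick mid [579.92900881 -98.82070138]
[573.59744479 -74.79497803 398.98964469]
```

```bash
cat >> h.py <<'E'
def plan(tip,yawdeg,tiltdeg,L=73.):
    """move so that fingertip centre (L ahead of TCP) is at tip"""
    y=np.radians(yawdeg);R=goal([np.cos(y),np.sin(y)],np.radians(tiltdeg))
    d=delta(np.array(tip,float)-L*R[:,2],R);print("turn",d[1]);
    p,R0=tool();P=np.array(tip,float)-L*R[:,2]
    if (R@np.array([0,1,0]))@R0[:,1]<0: R=R@np.diag([-1,-1,1.])
    print("shift before turn",d[0],"shift after turn",np.round(R.T@(P-p)/300,4))
E
python3 -c "
from h import *
plan([582.5,-130,120],95.5,15);plan([582.5,-130,14],95.5,15)"
```

```text
turn [ 0.0011  0.0417 -0.0088]
shift before turn [-0.0134  0.0232  0.4578] shift after turn [-0.1327  0.0224  0.4384]
turn [ 0.0011  0.0417 -0.0088]
shift before turn [-0.0134  0.0233  0.8112] shift after turn [-0.2242  0.0224  0.7797]
```

jog_arm([
  {"dx":0,"dy":0,"dz":0,"rx":0.0004,"ry":0.0139,"rz":-0.003,"fingers":-0.3},
  {"dx":0,"dy":0,"dz":0,"rx":0.0004,"ry":0.0139,"rz":-0.003,"fingers":-0.3},
  {"dx":0,"dy":0,"dz":0,"rx":0.0003,"ry":0.0139,"rz":-0.0028,"fingers":-0.3},
  {"dx":-0.0265,"dy":0.0045,"dz":0.0877,"rx":0,"ry":0,"rz":0,"fingers":-0.3},
  {"dx":-0.0265,"dy":0.0045,"dz":0.0877,"rx":0,"ry":0,"rz":0,"fingers":-0.3},
  {"dx":-0.0265,"dy":0.0045,"dz":0.0877,"rx":0,"ry":0,"rz":0,"fingers":-0.3},
  {"dx":-0.0265,"dy":0.0045,"dz":0.0877,"rx":0,"ry":0,"rz":0,"fingers":-0.3},
  {"dx":-0.0265,"dy":0.0045,"dz":0.0877,"rx":0,"ry":0,"rz":0,"fingers":-0.3},
  {"dx":0,"dy":0,"dz":0,"rx":0,"ry":0,"rz":0,"fingers":-0.3},
  {"dx":0,"dy":0,"dz":0,"rx":0,"ry":0,"rz":0,"fingers":-0.3},
])

```text
clock: 4.77
position: [583.6, -148.8, 189.8]
ee_rot: [-1.975, -2.17, -0.26]
force: [0.6, 0.3, 0.0]
width: 0.342
gripper_force: 0.0
```

```bash
python3 -c "
from h import *
s=env.read_state();print(s['clock'],s['position'],s['force'],s['width'])
plan([582.5,-130,14],95.5,15)"
```

```text
4.7667 [ 583.62865983 -148.79451036  189.76424093] [0.59576152 0.30873825 0.02286686] 0.34214733596539815
turn [-0.0002 -0.0003 -0.0004]
shift before turn [-0.0917  0.0029  0.3386] shift after turn [-0.0911  0.0023  0.3388]
```

jog_arm([
  {"dx":-0.0228,"dy":0.0007,"dz":0.0847,"rx":0,"ry":0,"rz":0,"fingers":-0.3},
  {"dx":-0.0228,"dy":0.0007,"dz":0.0847,"rx":0,"ry":0,"rz":0,"fingers":-0.3},
  {"dx":-0.0228,"dy":0.0007,"dz":0.0847,"rx":0,"ry":0,"rz":0,"fingers":-0.3},
  {"dx":-0.0228,"dy":0.0007,"dz":0.0847,"rx":0,"ry":0,"rz":0,"fingers":-0.3},
  {"dx":0,"dy":0,"dz":0,"rx":0,"ry":0,"rz":0,"fingers":-0.3},
  {"dx":0,"dy":0,"dz":0,"rx":0,"ry":0,"rz":0,"fingers":-0.3},
])

```text
clock: 5.27
position: [585.6, -149.0, 86.4]
ee_rot: [-1.978, -2.171, -0.262]
force: [-0.3, 0.1, -0.1]
width: 0.345
gripper_force: 0.0
```

```bash
python3 -c "
from h import *
s=env.read_state();p,R=tool(s);print(s['force'],(p+73*R[:,2]).round(1))
cv2.imwrite('pics/w3.png',imaging.read_camera('wrist'))"
```

```text
[-0.29475465  0.14603849 -0.13290772] [ 583.9 -130.1   15.9]
```

View pics/w3.png

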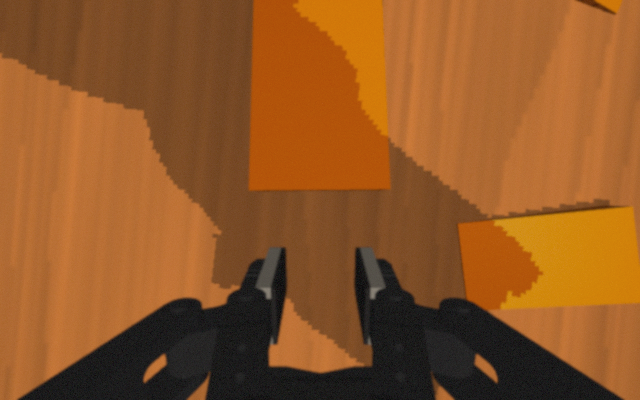

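The view shows the thick face (row 190, columns 249-390) square to the fingers and centred on them (column 320). Next I lower them until they nearly touch the bench.

jog_arm([
  {"dx":-0.004,"dy":0,"dz":0.015,"rx":0,"ry":0,"rz":0,"fingers":-0.3},
  {"dx":-0.002,"dy":0,"dz":0.0075,"rx":0,"ry":0,"rz":0,"fingers":-0.3},
  {"dx":0,"dy":0,"dz":0,"rx":0,"ry":0,"rz":0,"fingers":-0.3},
  {"dx":0,"dy":0,"dz":0,"rx":0,"ry":0,"rz":0,"fingers":-0.3},
])

```text
clock: 5.65
position: [585.5, -149.0, 79.0]
ee_rot: [-1.979, -2.171, -0.262]
force: [0.4, -0.3, -1.0]
width: 0.349
gripper_force: 0.0
```

jog_arm([
  {"dx":-0.002,"dy":0,"dz":0.0075,"rx":0,"ry":0,"rz":0,"fingers":-0.3},
  {"dx":0,"dy":0,"dz":0,"rx":0,"ry":0,"rz":0,"fingers":-0.3},
  {"dx":0,"dy":0,"dz":0,"rx":0,"ry":0,"rz":0,"fingers":-0.3},
])

```text
clock: 5.9
position: [585.1, -148.9, 75.9]
ee_rot: [-1.978, -2.17, -0.261]
force: [-0.4, -0.6, -0.2]
width: 0.35
gripper_force: 0.0
```

jog_arm([
  {"dx":0.0129,"dy":0,"dz":0.0035,"rx":0,"ry":0,"rz":0,"fingers":-0.3},
  {"dx":0.0129,"dy":0,"dz":0.0035,"rx":0,"ry":0,"rz":0,"fingers":-0.3},
  {"dx":0.0129,"dy":0,"dz":0.0035,"rx":0,"ry":0,"rz":0,"fingers":-0.3},
  {"dx":0.0129,"dy":0,"dz":0.0035,"rx":0,"ry":0,"rz":0,"fingers":-0.3},
  {"dx":0.0129,"dy":0,"dz":0.0035,"rx":0,"ry":0,"rz":0,"fingers":-0.3},
  {"dx":0.0129,"dy":0,"dz":0.0035,"rx":0,"ry":0,"rz":0,"fingers":-0.3},
  {"dx":0.0129,"dy":0,"dz":0.0035,"rx":0,"ry":0,"rz":0,"fingers":-0.3},
  {"dx":0.0129,"dy":0,"dz":0.0035,"rx":0,"ry":0,"rz":0,"fingers":-0.3},
  {"dx":0,"dy":0,"dz":0,"rx":0,"ry":0,"rz":0,"fingers":-0.3},
])

```text
clock: 6.65
position: [582.2, -115.6, 75.9]
ee_rot: [-1.977, -2.171, -0.262]
force: [-0.8, 0.5, -0.2]
width: 0.349
gripper_force: 0.0
```

jog_arm([
  {"dx":0.0129,"dy":0.001,"dz":0.0035,"rx":-0.0005,"ry":0,"rz":0.002,"fingers":-0.3},
  {"dx":0.0129,"dy":0.001,"dz":0.0035,"rx":-0.0005,"ry":0,"rz":0.002,"fingers":-0.3},
  {"dx":0.0129,"dy":0.001,"dz":0.0035,"rx":-0.0005,"ry":0,"rz":0.002,"fingers":-0.3},
  {"dx":0.0129,"dy":0.0005,"dz":0.0035,"rx":-0.0005,"ry":0,"rz":0.002,"fingers":-0.3},
  {"dx":0.0129,"dy":0.0005,"dz":0.0035,"rx":-0.0005,"ry":0,"rz":0.002,"fingers":-0.3},
  {"dx":0.0129,"dy":0,"dz":0.0035,"rx":-0.0005,"ry":0,"rz":0.002,"fingers":-0.3},
  {"dx":0.0129,"dy":0,"dz":0.0035,"rx":-0.0005,"ry":0,"rz":0.002,"fingers":-0.3},
  {"dx":0.0129,"dy":0,"dz":0.0035,"rx":-0.0005,"ry":0,"rz":0.002,"fingers":-0.3},
  {"dx":0,"dy":0,"dz":0,"rx":0,"ry":0,"rz":0,"fingers":-0.3},
])

```text
clock: 7.4
position: [581.8, -83.3, 75.8]
ee_rot: [-2.092, -2.069, -0.275]
force: [0.0, 1.0, 0.4]
width: 0.35
gripper_force: 0.0
```

```bash
cat > d.py <<'E'
from h import *
import sys
s=env.read_state();p,R=tool(s);print(s['clock'],s['force'],"tip",(p+73*R[:,2]).round(1),"yaw",np.degrees(np.arctan2(R[1,0],R[0,0])))
im=imaging.read_camera('top');cv2.imwrite('pics/t.png',im);model("top")
for d in imaging.masks_of("shim_slope","top")[:3]:
    ys,xs=np.nonzero(d["mask"]);P=np.array([at("top",(y,x),12)[:2] for y,x in zip(ys,xs)],np.float32);print(round(d["confidence"],2),len(ys),np.round(d["point"]),cv2.minAreaRect(P))
w=imaging.read_camera('wrist');cv2.imwrite(sys.argv[1],np.hstack([cv2.resize(w,(480,300)),cv2.resize(im[150:230,260:345],(319,300),interpolation=3)]))
E
python3 d.py pics/p1.png
```

```text
7.4 [0.01497239 0.97697003 0.35211455] tip [581.8 -64.2   5.3] yaw 89.35282539642026
0.75 713 [184. 297.] ((583.2817993164062, -3.5426368713378906), (98.4437484741211, 63.07589340209961), 89.85946655273438)
0.72 374 [149. 283.] ((680.2476196289062, 29.703018188476562), (48.0150032043457, 73.08683013916016), 75.48463439941406)
0.6 114 [137. 333.] ((708.240478515625, -112.10724639892578), (30.080720901489258, 40.89210891723633), 12.696318626403809)
```

View pics/p1.png

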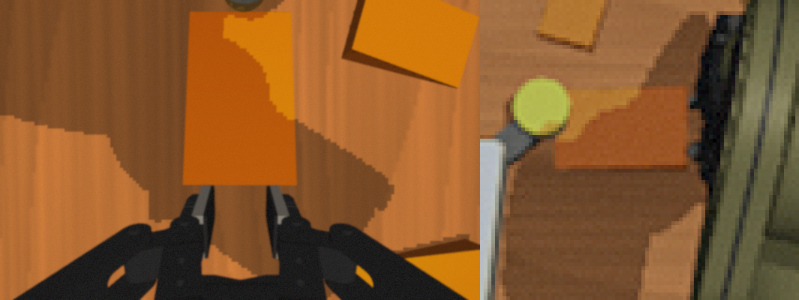

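The shim is flush on both fingers at yaw 90°, and the brass foot (wrist half, pixel 243,3) stands centred ahead of the thin end. I continue the push and finish the turn.

jog_arm([
  {"dx":0.0129,"dy":-0.0018,"dz":0.0035,"rx":-0.0004,"ry":0,"rz":0.0015,"fingers":-0.3},
  {"dx":0.0129,"dy":-0.0018,"dz":0.0035,"rx":-0.0004,"ry":0,"rz":0.0015,"fingers":-0.3},
  {"dx":0.0129,"dy":-0.0018,"dz":0.0035,"rx":-0.0004,"ry":0,"rz":0.0015,"fingers":-0.3},
  {"dx":0.0129,"dy":-0.0018,"dz":0.0035,"rx":-0.0004,"ry":0,"rz":0.0015,"fingers":-0.3},
  {"dx":0.0129,"dy":-0.0018,"dz":0.0035,"rx":-0.0004,"ry":0,"rz":0.0015,"fingers":-0.3},
  {"dx":0.0129,"dy":-0.0018,"dz":0.0035,"rx":-0.0004,"ry":0,"rz":0.0015,"fingers":-0.3},
  {"dx":0.0129,"dy":-0.0018,"dz":0.0035,"rx":-0.0004,"ry":0,"rz":0.0015,"fingers":-0.3},
  {"dx":0.0129,"dy":-0.0018,"dz":0.0035,"rx":-0.0004,"ry":0,"rz":0.0015,"fingers":-0.3},
  {"dx":0.0129,"dy":-0.0015,"dz":0.0035,"rx":0,"ry":0,"rz":0,"fingers":-0.3},
  {"dx":0.0065,"dy":-0.0008,"dz":0.0017,"rx":0,"ry":0,"rz":0,"fingers":-0.3},
  {"dx":0,"dy":0,"dz":0,"rx":0,"ry":0,"rz":0,"fingers":-0.3},
])

```text
clock: 8.47
position: [578.9, -45.5, 75.7]
ee_rot: [-2.176, -1.991, -0.286]
force: [0.4, 0.1, -0.5]
width: 0.351
gripper_force: 0.0
```

```bash
python3 d.py pics/p2.png
```

```text
8.4667 [ 0.360484    0.08256788 -0.47822205] tip [580.4 -26.7   5.2] yaw 84.91788784982437
0.69 396 [146. 284.] ((680.2022094726562, 30.722450256347656), (48.86582565307617, 73.85852813720703), 74.94184875488281)
0.58 426 [182. 291.] ((585.2951049804688, 24.455307006835938), (78.98077392578125, 59.53881072998047), 86.80687713623047)
```

View pics/p2.png

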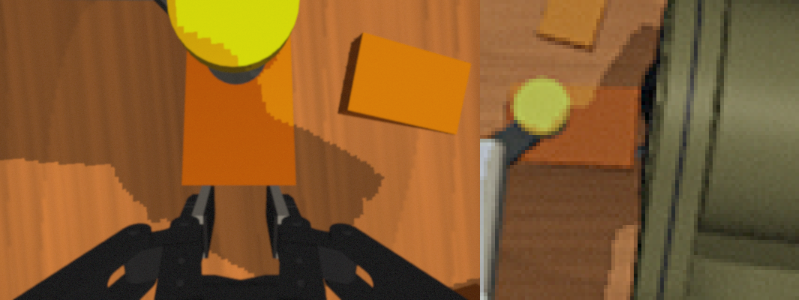

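jog_arm([
  {"dx":0.0064,"dy":-0.0004,"dz":0.0017,"rx":0,"ry":0,"rz":0,"fingers":-0.3},
  {"dx":0.0064,"dy":-0.0004,"dz":0.0017,"rx":0,"ry":0,"rz":0,"fingers":-0.3},
  {"dx":0.0064,"dy":-0.0004,"dz":0.0017,"rx":0,"ry":0,"rz":0,"fingers":-0.3},
  {"dx":0.0064,"dy":-0.0004,"dz":0.0017,"rx":0,"ry":0,"rz":0,"fingers":-0.3},
  {"dx":0,"dy":0,"dz":0,"rx":0,"ry":0,"rz":0,"fingers":-0.3},
])

```text
clock: 9.03
position: [579.1, -37.8, 75.7]
ee_rot: [-2.176, -1.991, -0.286]
force: [0.8, -0.3, 0.2]
width: 0.353
gripper_force: 0.0
```

jog_arm([
  {"dx":0.0032,"dy":0,"dz":0.0009,"rx":0,"ry":0,"rz":0,"fingers":-0.3},
  {"dx":0.0032,"dy":0,"dz":0.0009,"rx":0,"ry":0,"rz":0,"fingers":-0.3},
  {"dx":0,"dy":0,"dz":0,"rx":0,"ry":0,"rz":0,"fingers":-0.3},
])

```text
clock: 9.28
position: [579.3, -36.5, 75.7]
ee_rot: [-2.177, -1.991, -0.285]
force: [0.5, 0.1, 0.1]
width: 0.347
gripper_force: 0.1
```

jog_arm([
  {"dx":0.0032,"dy":0,"dz":0.0009,"rx":0,"ry":0,"rz":0,"fingers":-0.3},
  {"dx":0,"dy":0,"dz":0,"rx":0,"ry":0,"rz":0,"fingers":-0.3},
])

```text
clock: 9.45
position: [579.4, -35.6, 75.7]
ee_rot: [-2.177, -1.991, -0.285]
force: [-0.3, -0.3, -0.3]
width: 0.356
gripper_force: 0.3
```

jog_arm([
  {"dx":0.0032,"dy":0,"dz":0.0009,"rx":0,"ry":0,"rz":0,"fingers":-0.3},
  {"dx":0.0032,"dy":0,"dz":0.0009,"rx":0,"ry":0,"rz":0,"fingers":-0.3},
  {"dx":0,"dy":0,"dz":0,"rx":0,"ry":0,"rz":0,"fingers":-0.3},
])

```text
clock: 9.7
position: [579.6, -33.3, 75.6]
ee_rot: [-2.177, -1.991, -0.285]
force: [-0.5, -0.8, -0.4]
width: 0.355
gripper_force: 0.3
```

jog_arm([
  {"dx":0.0032,"dy":0,"dz":0.0009,"rx":0,"ry":0,"rz":0,"fingers":-0.3},
  {"dx":0,"dy":0,"dz":0,"rx":0,"ry":0,"rz":0,"fingers":-0.3},
])

```text
clock: 9.87
position: [579.7, -32.4, 75.7]
ee_rot: [-2.177, -1.991, -0.285]
force: [0.2, 0.9, 0.8]
width: 0.345
gripper_force: 0.4
```

jog_arm([
  {"dx":0.0032,"dy":0,"dz":0.0009,"rx":0,"ry":0,"rz":0,"fingers":-0.3},
  {"dx":0.0032,"dy":0,"dz":0.0009,"rx":0,"ry":0,"rz":0,"fingers":-0.3},
  {"dx":0,"dy":0,"dz":0,"rx":0,"ry":0,"rz":0,"fingers":-0.3},
])

```text
clock: 10.12
position: [579.9, -31.0, 75.6]
ee_rot: [-2.178, -1.991, -0.285]
force: [-0.3, -1.4, 1.3]
width: 0.349
gripper_force: 1.0
```

jog_arm([
  {"dx":0.0032,"dy":0,"dz":0.0009,"rx":0,"ry":0,"rz":0,"fingers":-0.3},
  {"dx":0,"dy":0,"dz":0,"rx":0,"ry":0,"rz":0,"fingers":-0.3},
])

```text
clock: 10.28
position: [580.0, -30.7, 75.6]
ee_rot: [-2.179, -1.991, -0.284]
force: [-0.6, -4.8, 2.6]
width: 0.346
gripper_force: 2.1
```

jog_arm([
  {"dx":0.0032,"dy":0,"dz":0.0009,"rx":0,"ry":0,"rz":0,"fingers":-0.3},
  {"dx":0,"dy":0,"dz":0,"rx":0,"ry":0,"rz":0,"fingers":-0.3},
])

```text
clock: 10.45
position: [580.0, -30.3, 75.6]
ee_rot: [-2.18, -1.991, -0.284]
force: [-1.4, -6.1, 3.3]
width: 0.348
gripper_force: 2.9
```

jog_arm([
  {"dx":0.002,"dy":0,"dz":0.0005,"rx":0,"ry":0,"rz":0,"fingers":-0.3},
  {"dx":0,"dy":0,"dz":0,"rx":0,"ry":0,"rz":0,"fingers":-0.3},
  {"dx":0,"dy":0,"dz":0,"rx":0,"ry":0,"rz":0,"fingers":-0.3},
])

```text
clock: 10.7
position: [580.0, -30.2, 75.6]
ee_rot: [-2.181, -1.991, -0.283]
force: [-2.0, -7.1, 4.1]
width: 0.351
gripper_force: 3.4
```

jog_arm([
  {"dx":-0.015,"dy":0,"dz":-0.004,"rx":0,"ry":0,"rz":0,"fingers":-0.3},
  {"dx":-0.06,"dy":0,"dz":-0.016,"rx":0,"ry":0,"rz":0,"fingers":-0.3},
  {"dx":-0.06,"dy":0,"dz":-0.016,"rx":0,"ry":0,"rz":0,"fingers":-0.3},
  {"dx":0.028,"dy":0,"dz":-0.105,"rx":0,"ry":0,"rz":0,"fingers":-1},
  {"dx":0.028,"dy":0,"dz":-0.105,"rx":0,"ry":0,"rz":0,"fingers":-1},
  {"dx":0.028,"dy":0,"dz":-0.105,"rx":0,"ry":0,"rz":0,"fingers":-1},
  {"dx":0.028,"dy":0,"dz":-0.105,"rx":0,"ry":0,"rz":0,"fingers":-1},
  {"dx":0,"dy":0,"dz":0,"rx":0,"ry":-0.0139,"rz":0,"fingers":-1},
  {"dx":0,"dy":0,"dz":0,"rx":0,"ry":-0.0139,"rz":0,"fingers":-1},
  {"dx":0,"dy":0,"dz":0,"rx":0,"ry":-0.0139,"rz":0,"fingers":-1},
  {"dx":0,"dy":0,"dz":0,"rx":0,"ry":0,"rz":0,"fingers":-1},
])

```text
clock: 11.62
position: [577.1, -63.0, 205.7]
ee_rot: [-2.306, -2.13, 0.001]
force: [0.1, 2.7, 0.0]
width: 0.002
gripper_force: 0.0
```

```bash
python3 d.py pics/p3.png; cat > e.py <<'E'
from h import *
a=imaging.read_camera("wrist");h=cv2.cvtColor(a,cv2.COLOR_BGR2HSV);t=cv2.imread("pics/t.png");ht=cv2.cvtColor(t,cv2.COLOR_BGR2HSV)
def y(h,cam,roi):
    m=((abs(h[...,0].astype(int)-31)<5)&(h[...,1]>120)).astype(np.uint8);r=np.zeros_like(m);r[roi]=1;m&=r
    n,l,st,c=cv2.connectedComponentsWithStats(m);i=1+np.argmax(st[1:,4]);p=at(cam,c[i][::-1],80);print(cam,st[i],p);return p
p=y(h,"wrist",np.s_[:,:]);q=y(ht,"top",np.s_[160:200,260:292])
plan(np.r_[p[:2],95],85.2,0);print("black check");
m=np.zeros(t.shape[:2],np.uint8);m[120:280,170:300]=(ht[120:280,170:300,2]<60)
n,l,st,c=cv2.connectedComponentsWithStats(m)
for i in range(1,n):
    if st[i,4]>60: print(st[i,4],at("top",c[i][::-1],72))
E
python3 e.py
```

```text
11.6167 [0.12165181 2.67991936 0.03939982] tip [576.9 -62.9 132.7] yaw 85.45692764939623
0.53 176 [151. 340.] ((681.4806518554688, -126.6655502319336), (34.03860092163086, 64.7293472290039), 89.41011810302734)
wrist [34 27  1  1  1] [441.94771662  46.35856505  80.        ]Traceback (most recent call last):
  File "e.py", line 6, in <module>
    p=y(h,"wrist",np.s_[:,:]);q=y(ht,"top",np.s_[160:200,260:292])
                                ~^^^^^^^^^^^^^^^^^^^^^^^^^^^^^^^^^
  File "e.py", line 5, in y
    n,l,st,c=cv2.connectedComponentsWithStats(m);i=1+np.argmax(st[1:,4]);p=at(cam,c[i][::-1],80);print(cam,st[i],p);return p
                                                     ~~~~~~~~~^^^^^^^^^^
    return _wrapfunc(a, 'argmax', axis=axis, out=out, **kwds)
    return bound(*args, **kwds)
ValueError: attempt to get argmax of an empty sequence
```

View pics/p3.png

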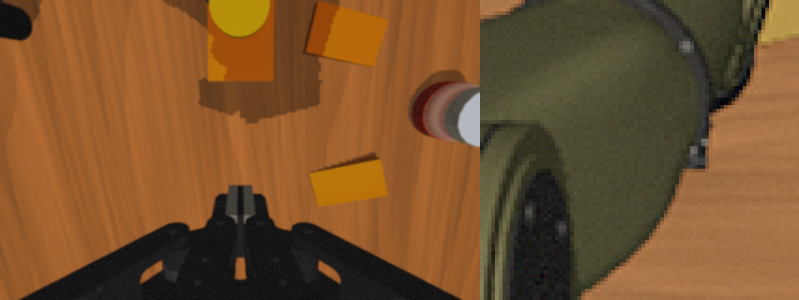

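The shim is in place under the foot. In the wrist half the pad centre is about (239,6), which is (319,8) in the full picture.

```bash
python3 - <<'E'
from h import *
p=at("wrist",(8,319),80);print(p,"width mm",at("wrist",(8,360),80)-at("wrist",(8,279),80))
plan(np.r_[584,48,92],85.2,0)
E
```

```text
[584.81675352  42.7733524   80.        ] width mm [40.08216711 -3.64871036  0.        ]
turn [-0.0004 -0.0002 -0.0011]
shift before turn [ 0.3966 -0.0093  0.1357] shift after turn [ 0.3968 -0.0069  0.1352]
```

jog_arm([
  {"dx":0.078,"dy":-0.0015,"dz":0,"rx":0,"ry":0,"rz":0,"fingers":-1},
  {"dx":0.078,"dy":-0.0015,"dz":0,"rx":0,"ry":0,"rz":0,"fingers":-1},
  {"dx":0.078,"dy":-0.0015,"dz":0,"rx":0,"ry":0,"rz":0,"fingers":-1},
  {"dx":0.078,"dy":-0.0015,"dz":0,"rx":0,"ry":0,"rz":0,"fingers":-1},
  {"dx":0.078,"dy":-0.0015,"dz":0,"rx":0,"ry":0,"rz":0,"fingers":-1},
  {"dx":0,"dy":0,"dz":0.067,"rx":0,"ry":0,"rz":0,"fingers":-1},
  {"dx":0,"dy":0,"dz":0.067,"rx":0,"ry":0,"rz":0,"fingers":-1},
  {"dx":0,"dy":0,"dz":0,"rx":0,"ry":0,"rz":0,"fingers":-1},
  {"dx":0,"dy":0,"dz":0,"rx":0,"ry":0,"rz":0,"fingers":-1},
])

```text
clock: 12.57
position: [584.0, 44.8, 165.0]
ee_rot: [-2.319, -2.114, 0.005]
force: [0.8, 0.3, 0.0]
width: -0.003
gripper_force: 0.0
```

```bash
python3 - <<'E'
from h import *
s=env.read_state();p,R=tool(s);print((p+73*R[:,2]).round(1),s["force"])
s=imaging.read_camera("scene");cv2.imwrite("pics/s4.png",cv2.resize(s[120:270,260:460],(800,600),interpolation=3))
E
```

```text
[583.7  44.9  92. ] [0.81567639 0.32857051 0.00665912]
```

View pics/s4.png

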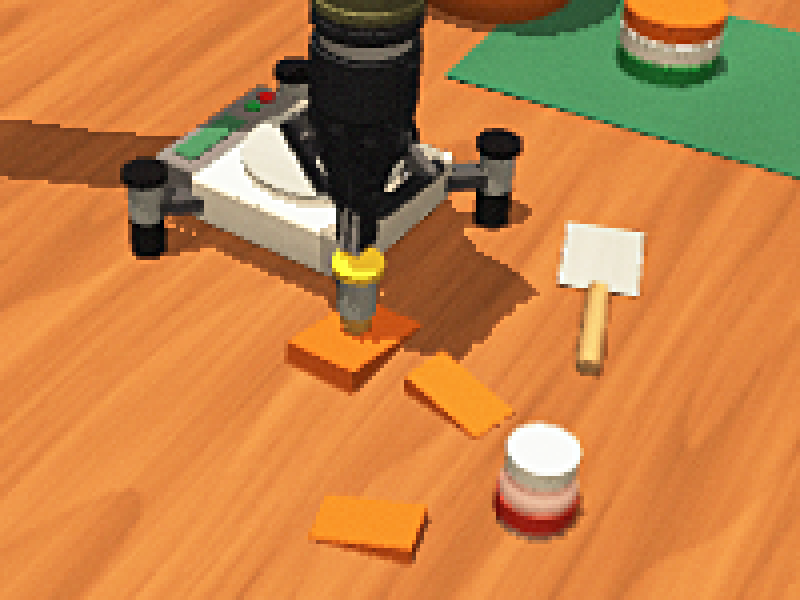

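The scene view shows the shim under the brass foot at (355,330) and the fingertips over the yellow pad at (357,260). Now I press.

jog_arm([
  {"dx":0.007,"dy":0,"dz":0.013,"rx":0,"ry":0,"rz":0,"fingers":-1},
  {"dx":0,"dy":0,"dz":0.013,"rx":0,"ry":0,"rz":0,"fingers":-1},
  {"dx":0,"dy":0,"dz":0.0067,"rx":0,"ry":0,"rz":0,"fingers":-1},
  {"dx":0,"dy":0,"dz":0,"rx":0,"ry":0,"rz":0,"fingers":-1},
])

```text
clock: 12.95
position: [584.7, 48.8, 155.8]
ee_rot: [-2.317, -2.119, 0.002]
force: [-0.7, -0.4, -0.9]
width: -0.003
gripper_force: 0.0
```

jog_arm([
  {"dx":0,"dy":0,"dz":0.0067,"rx":0,"ry":0,"rz":0,"fingers":-1},
  {"dx":0,"dy":0,"dz":0,"rx":0,"ry":0,"rz":0,"fingers":-1},
])

```text
clock: 13.12
position: [584.8, 48.9, 153.8]
ee_rot: [-2.317, -2.119, 0.002]
force: [-0.4, -0.2, -0.4]
width: -0.004
gripper_force: 0.0
```

jog_arm([
  {"dx":0,"dy":0,"dz":0.0034,"rx":0,"ry":0,"rz":0,"fingers":-1},
  {"dx":0,"dy":0,"dz":0,"rx":0,"ry":0,"rz":0,"fingers":-1},
])

```text
clock: 13.28
position: [584.8, 48.9, 152.8]
ee_rot: [-2.317, -2.119, 0.002]
force: [1.2, 0.3, 0.3]
width: -0.003
gripper_force: 0.0
```

Contact is due at about this height, so I go on in 1 mm steps.

jog_arm([
  {"dx":0,"dy":0,"dz":0.0034,"rx":0,"ry":0,"rz":0,"fingers":-1},
  {"dx":0,"dy":0,"dz":0,"rx":0,"ry":0,"rz":0,"fingers":-1},
])

```text
clock: 13.45
position: [584.9, 48.9, 152.7]
ee_rot: [-2.318, -2.119, 0.001]
force: [-2.3, -0.6, 6.9]
width: -0.003
gripper_force: 3.4
```

jog_arm([
  {"dx":0,"dy":0,"dz":0.0034,"rx":0,"ry":0,"rz":0,"fingers":-1},
  {"dx":0,"dy":0,"dz":0,"rx":0,"ry":0,"rz":0,"fingers":-1},
])

```text
clock: 13.62
position: [584.9, 48.8, 152.5]
ee_rot: [-2.318, -2.119, 0.0]
force: [-4.2, 0.1, 12.3]
width: -0.002
gripper_force: 6.6
```

jog_arm([
  {"dx":0,"dy":0,"dz":0.0034,"rx":0,"ry":0,"rz":0,"fingers":-1},
  {"dx":0,"dy":0,"dz":0,"rx":0,"ry":0,"rz":0,"fingers":-1},
])

```text
clock: 13.78
position: [584.9, 48.7, 152.3]
ee_rot: [-2.318, -2.119, -0.0]
force: [-4.9, 0.6, 20.0]
width: 0.005
gripper_force: 10.0
```

The pad is firm: 20 N moves it about 0.5 mm. I hold briefly, then lift straight off.

jog_arm([
  {"dx":0,"dy":0,"dz":0,"rx":0,"ry":0,"rz":0,"fingers":-1},
  {"dx":0,"dy":0,"dz":0,"rx":0,"ry":0,"rz":0,"fingers":-1},
  {"dx":0,"dy":0,"dz":0,"rx":0,"ry":0,"rz":0,"fingers":-1},
  {"dx":0,"dy":0,"dz":0,"rx":0,"ry":0,"rz":0,"fingers":-1},
  {"dx":0,"dy":0,"dz":0,"rx":0,"ry":0,"rz":0,"fingers":-1},
  {"dx":0,"dy":0,"dz":0,"rx":0,"ry":0,"rz":0,"fingers":-1},
])

```text
clock: 14.28
position: [584.9, 48.7, 152.3]
ee_rot: [-2.318, -2.119, -0.0]
force: [-5.0, -0.6, 20.3]
width: -0.001
gripper_force: 9.9
```

jog_arm([
  {"dx":0,"dy":0,"dz":-0.01,"rx":0,"ry":0,"rz":0,"fingers":-1},
  {"dx":0,"dy":0,"dz":-0.02,"rx":0,"ry":0,"rz":0,"fingers":-1},
  {"dx":0,"dy":0,"dz":-0.1,"rx":0,"ry":0,"rz":0,"fingers":-1},
  {"dx":0,"dy":0,"dz":-0.1,"rx":0,"ry":0,"rz":0,"fingers":-1},
  {"dx":0,"dy":0,"dz":-0.1,"rx":0,"ry":0,"rz":0,"fingers":-1},
  {"dx":-0.1,"dy":0,"dz":0,"rx":0,"ry":0,"rz":0,"fingers":-1},
  {"dx":-0.1,"dy":0,"dz":0,"rx":0,"ry":0,"rz":0,"fingers":-1},
  {"dx":-0.1,"dy":0,"dz":0,"rx":0,"ry":0,"rz":0,"fingers":-1},
  {"dx":-0.1,"dy":0,"dz":0,"rx":0,"ry":0,"rz":0,"fingers":-1},
  {"dx":-0.1,"dy":0,"dz":0,"rx":0,"ry":0,"rz":0,"fingers":-1},
  {"dx":0,"dy":0,"dz":0,"rx":0,"ry":0,"rz":0,"fingers":-1},
  {"dx":0,"dy":0,"dz":0,"rx":0,"ry":0,"rz":0,"fingers":-1},
])

```text
clock: 15.28
position: [571.1, -103.3, 249.1]
ee_rot: [-2.323, -2.114, 0.003]
force: [-0.3, -0.2, -0.3]
width: 0.0
gripper_force: 0.0
```

```bash
python3 - <<'E'
from h import *
s=imaging.read_camera("scene");t=imaging.read_camera("top")
cv2.imwrite("pics/fin.png",np.hstack([cv2.resize(s[130:240,285:415],(400,338),interpolation=3),cv2.resize(t[130:280,170:345],(394,338),interpolation=3)]))
h=cv2.cvtColor(t,cv2.COLOR_BGR2HSV);m=np.zeros(t.shape[:2],np.uint8);m[120:280,170:300]=(h[120:280,170:300,2]<60)
n,l,st,c=cv2.connectedComponentsWithStats(m)
for i in range(1,n):
    if st[i,4]>60: print(st[i,4],at("top",c[i][::-1],72))
E
```

```text
79 [6.50725190e+02 2.37090853e-01 7.20000000e+01]
150 [602.72290379 256.49387902  72.        ]
337 [454.54932679 212.26695193  72.        ]
77 [482.68654197  41.87964981  72.        ]
1168 [397.8538167    7.35463002  72.        ]
```

View pics/fin.png

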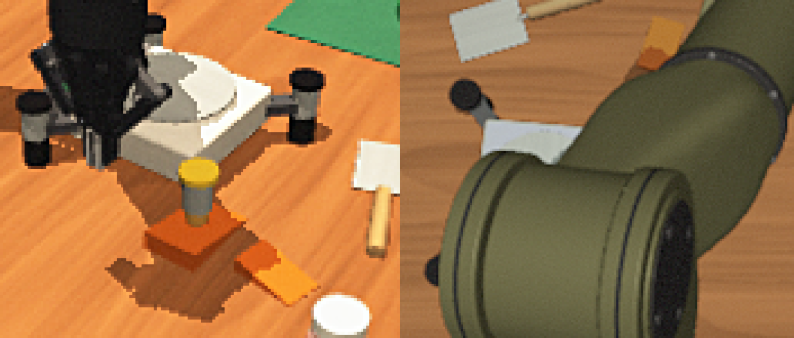

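The final view shows the shim seated under the foot at (198,220), the balance in place (the far column is within 2 mm), and the arm clear.

```bash
python3 -c "
from bench import env
print(env.close_job())"
```

```text
the job is handed in; nothing more can be done
None
```

I pushed the orange shim thin end first under the short foot until it was snug at about 7 N, then pressed the yellow top with 20 N; it gave only about 0.5 mm, and I handed the job in with the arm clear (no verdict came back).

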